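# Unlock the yellow reagent rack

### The arm

A 6-joint arm with a two-finger parallel gripper is mounted at the origin on a cart in front of the work surface, level with it; the furniture and walls round the work are solid. World frame = base frame: x ahead of the robot, y to its left, z up, the work surface at z = 0. Lengths are in m, angles in rad, forces in N, time in s.
With the tool pointing down it reaches from about 0.35 to 0.975 m from the base axis. Payload 4.9 kg.
Tool frame: the origin (TCP) lies midway between the tips of the shut fingers; the grasp point (between the pads) lies 19 mm behind it; z points along the fingers, y is the direction in which the jaws open and shut (so a half turn about z gives the same grasp; the last joint's range is limited). The gripper opens to 85 mm and grips with 20 to 120 N. Pads are 22 mm wide; open, the fingers measure 114 mm over their backs; the gripper's body (76 mm by 85 mm) begins 54 mm behind the grasp point. The pads swing forward as they close: fully open they stand 13 mm farther back than shut.
Start: joints at [1.231, 0.053, 1.613, -0, 1.476, -0.119], TCP at [0.137, 0.61, 0.231] pointing down, gripper open.
Joint ranges: [-3.01, 3.01], [-1.01, 2.22], [0.06, 2.58], [-1.02, 4.17], [0.09, 2.62], [-3.14, 3.14]. Speed limits (rad/s): [2.57, 2.57, 3.14, 3.14, 3.14, 3.14].

### API

Orientations are given as a rotation vector (axis times angle).
In Python, from station import ctrl gives the robot as it stands.
- The arm moves only by the shell command python3 -m jog 'ROWS' [FORCE]. ROWS is JSON, one flat list of numbers, 7 for each row, row after row: the opening, from 0 (shut) to 1 (fully open), then the shift along the tool's x, y, z in m, then the turn, a rotation vector about the tool's x, y, z in degrees. A call has 1 to 10 rows; each row shifts and turns the commanded pose from where the row before left it, along the tool's axes as they then stand; what a row does not reach is not made up. A row lasts 1/8 s, in which the tool goes at most 62.5 mm and 10.7 degrees, less where a joint would pass 70% of its speed; a pose out of reach is approached as far as the arm can. A call with a gripper value outside its range is refused whole. The fingers move at their own pace and stop on an object; FORCE is the grip in N (left out, the last holds). Time passes only in rows, so rows that do not move let the fingers close. It gives the time, the measured TCP pose, the force and the opening at its end, in the units of the state.
- ctrl.get_obs(): the state, without advancing time (a new reading comes with each control period).
- ctrl.get_image(name): name is "scene" or "side" or "wrist"; returns a dict with "image" (480x640x3 uint8, blue, green, red), "camera_matrix" (3x3 intrinsics, pixels), "rvec" (rotation vector, rad) and "tvec" (3), from world to camera coordinates, as OpenCV has them; the wrist camera has in their place "mount" (4x4, takes a point from camera to tool coordinates, whose origin is the TCP and whose axes are the flange's). Camera axes: x right, y down, z forward; pixel columns grow to the right and rows downward; lengths in m; the calibration is good to about 2 mm. A picture is of the moment at which its call begins: read the wrist's pose just before it. There is no depth.
- ctrl.finish_job(): hands the job in, once; it reports no verdict.
Trained networks look in a picture, given as the dict that the camera call returned (one of the last four; its "shot" number tells which), for a name from the list of things; names that differ only in an ending like _2 or _b are one class to them, and where a whole thing is asked for, a point or a joint stands for the part that bears it (a point fixed in the world has none). Each returns a list of dicts, best first, with "p" (0 to 1); they miss things now and then, are a little off and sometimes report something else, mostly with a low value. They report only what shows in the picture. A call takes as long as a camera call.
- ctrl.boxes_of(target, picture): "box" ([centre column, centre row, width, height] in pixels, round what is visible of it).
The state is a dict: "t": time; "q": joint angles; "dq": joint speeds; "effort": joint torques, N m; "tool_pos": TCP position; "tool_rot": TCP orientation; "contact_force": force on the tool from outside, world axes, zero at the start; "wrist_torque": the same for the moment, N m; "opening": finger opening in m.
Only numpy, scipy, OpenCV 4.12 (cv2) and the standard library are available. Lean on these libraries where they do the work, as an engineer would, in place of code of your own. Each camera call takes 0.05 s, during which the arm holds its last target. There are 200 camera calls.

### The job

Unlock the rack with the yellow-capped bottles: take its locking bar by the black grip and lift it straight up, level, until both ends are a couple of centimetres above the U brackets. Carry it level to the shallow grey tray and lay it flat inside, lengthwise, letting go only once it rests on the tray's floor. Leave the bar of the blue-capped rack in place.

Things in the scene. Friction and masses are not known exactly. Their poses are not given: they have to be found in the camera images.
- yellow_bar: Bar to remove: aluminium, 200 long (its x) x 26 wide (y) x 12 high, black ends, 0.11 to 0.22 kg. On the middle of its top stands a black grip block 44 long (x) x 16 wide (y) x 34 high (top 46 above the bar's underside): pinch it from above, fingers closing along y. Origin: centre of the underside, z up. Lies in yellow_rack's brackets, x along the rack's x.
- yellow_rack: Fixed white rack, 196 long (its x) x 74 wide, with eight small yellow-capped bottles (tops 64 high). Origin: centre of its underside, z up. At x = -85 and +85 an upright plate 8 thick ends in a U bracket open upwards: slot floor 70 high, slot 40 wide, prongs 8 wide, tops 98 high. The bar lies loose on both slot floors, 7 play each side; it must rise 28 to be clear.
- blue_bar: Bystander: bar of the same shape, lying in the brackets of an identical fixed rack with blue-capped bottles; it must stay there. Origin: centre of its underside.
- tray: Shallow open grey tray fixed to the worktop, 276 long (its x) x 110 wide (y) x 15 high, walls and floor 3 thick: inner floor 270 x 104, 3 above the origin. Origin: centre of its underside, z up. The bar goes in with its x along the tray's x, either way round.

How it is judged:
By the outcome, as a careful person would: the job done as asked, in the order asked, and still so for the second after the job is handed in, with the robot touching nothing.
It also fails if it takes over 38 s, if anything falls off the work surface, if the arm or the gripper's body presses on something with over 40 N, if the wrist force passes 120 N, or if a joint passes its speed limit or range.

## Working session

There is one attempt and no reset: what is moved stays moved. The work goes in short steps, Python scripts to look and compute and a shell command to move; the robot and the scene stay as the last step left them, time stands still between calls to the robot, and variables do not carry over. Pictures are saved under pics/ and viewed, about 8 in all and at most 12, crops included, and the job is handed in when it is done.

```bash
ls; mkdir -p pics; cat > h.py <<'E'
import numpy as np, cv2
from station import ctrl
from scipy.spatial.transform import Rotation as R
def cam(name):
    o=ctrl.get_obs(); p=ctrl.get_image(name); K=np.array(p["camera_matrix"])
    if "mount" in p:
        T=np.eye(4);T[:3,:3]=R.from_rotvec(o["tool_rot"]).as_matrix();T[:3,3]=o["tool_pos"]
        W=np.linalg.inv(T@np.array(p["mount"]))
    else:
        W=np.eye(4);W[:3,:3]=R.from_rotvec(np.ravel(p["rvec"])).as_matrix();W[:3,3]=np.ravel(p["tvec"])
    return p,K,W
def onplane(K,W,uv,z):
    r=W[:3,:3].T; c=-r@W[:3,3]; d=r@np.linalg.solve(K,[uv[0],uv[1],1]); return c+d*(z-c[2])/d[2]
def proj(K,W,X):
    x=K@(W[:3,:3]@np.asarray(X)+W[:3,3]); return x[:2]/x[2]
def tri(obs):
    A=[];b=[]
    for K,W,uv in obs:
        r=W[:3,:3].T;c=-r@W[:3,3];d=r@np.linalg.solve(K,[uv[0],uv[1],1]);d/=np.linalg.norm(d)
        P=np.eye(3)-np.outer(d,d);A.append(P);b.append(P@c)
    return np.linalg.lstsq(np.vstack(A),np.hstack(b),rcond=None)[0]
E
python3 - <<'E'
from h import *
o=ctrl.get_obs();print({k:np.round(v,3) for k,v in o.items()})
for n in["scene","side","wrist"]:
    p,K,W=cam(n);cv2.imwrite(f"pics/{n}0.png",p["image"]);print(n,"cam at",np.round(-W[:3,:3].T@W[:3,3],3))
    for t in["yellow_bar","yellow_rack","blue_bar","tray"]:
        print(t,[(np.round(b["box"]).tolist(),round(b["p"],2)) for b in ctrl.boxes_of(t,p)[:3]])
E
```

```text
pics
{'t': np.float64(0.0), 'q': array([ 1.231,  0.053,  1.614,  0.   ,  1.476, -0.119]), 'dq': array([ 0.001,  0.001,  0.001,  0.001, -0.   ,  0.   ]), 'effort': array([ 1.0000e-03, -3.9368e+01, -3.7017e+01, -0.0000e+00,  7.0000e-03,
       -0.0000e+00]), 'tool_pos': array([0.137, 0.609, 0.23 ]), 'tool_rot': array([-3.460e-01, -3.122e+00,  3.000e-03]), 'contact_force': array([ 0.316, -0.058,  0.044]), 'wrist_torque': array([ 0.003, -0.004, -0.03 ]), 'opening': np.float64(0.086)}
scene cam at [ 0.271 -0.446  0.693]
yellow_bar [([266.0, 188.0, 78.0, 62.0], 0.68)]
yellow_rack [([271.0, 203.0, 94.0, 101.0], 0.93)]
blue_bar [([409.0, 348.0, 127.0, 77.0], 0.77)]
tray [([347.0, 266.0, 164.0, 78.0], 0.8)]
side cam at [0.816 0.372 0.831]
yellow_bar [([407.0, 320.0, 62.0, 110.0], 0.56)]
yellow_rack [([399.0, 323.0, 87.0, 126.0], 0.78)]
blue_bar [([238.0, 167.0, 91.0, 65.0], 0.78)]
tray [([307.0, 278.0, 163.0, 107.0], 0.89)]
wrist cam at [0.065 0.625 0.374]
yellow_bar [([124.0, 470.0, 46.0, 20.0], 0.55)]
yellow_rack [([123.0, 470.0, 47.0, 18.0], 0.84)]
blue_bar []
tray []
```

View pics/scene0.png

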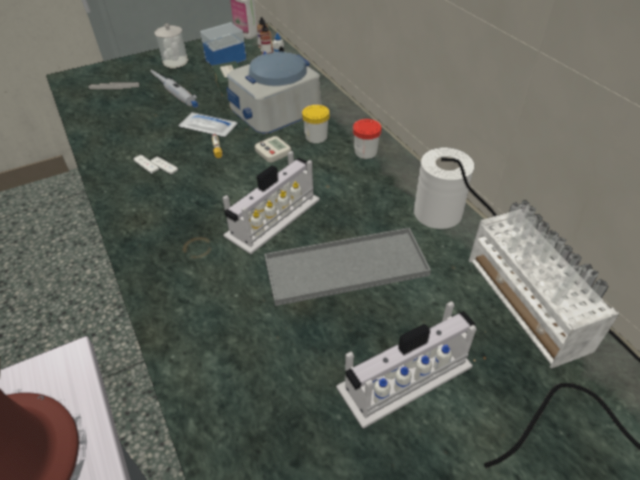

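View pics/side0.png

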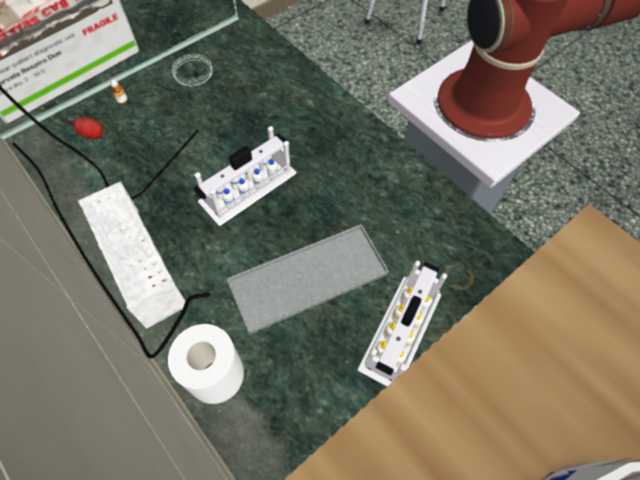

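```bash
python3 - <<'E'
from h import *
pa,Ka,Wa=cam("scene");pb,Kb,Wb=cam("side")
f=lambda a,b:print(np.round(tri([(Ka,Wa,a),(Kb,Wb,b)]),3))
print("grip");f((268,178),(411,310))
print("near end");f((232,214),(430,268))
for n,K,W,c in[("scene",Ka,Wa,[(266,256),(409,231),(429,269),(274,300)]),("side",Kb,Wb,[(362,226),(228,279),(248,331),(387,269)])]:
    P=np.array([onplane(K,W,u,.015)for u in c]);print(n,P.round(3).tolist(),P.mean(0).round(3))
print("side ends z.08",[onplane(Kb,Wb,u,.082).round(3) for u in[(430,268),(385,367)]],"grip z.116",onplane(Kb,Wb,(411,310),.116).round(3),onplane(Ka,Wa,(268,176),.116).round(3))
a=cv2.resize(pa["image"][150:260,210:330],None,fx=4,fy=4,interpolation=2);b=cv2.resize(pb["image"][250:390,350:450],None,fx=3.15,fy=3.15,interpolation=2)
c=np.zeros((441,800,3),np.uint8);c[:a.shape[0],:480]=a;c[:,480:480+b.shape[1]]=b[:441];cv2.imwrite("pics/crop.png",c)
o=ctrl.get_obs();print(R.from_rotvec(o["tool_rot"]).as_matrix().round(3))
E
```

```text
grip
[0.527 0.265 0.1  ]
near end
[0.439 0.229 0.079]
scene [[0.47, 0.164, 0.015], [0.73, 0.091, 0.015], [0.706, -0.004, 0.015], [0.441, 0.066, 0.015]] [0.587 0.079 0.015]
side [[0.443, 0.071, 0.015], [0.706, -0.003, 0.015], [0.735, 0.099, 0.015], [0.469, 0.168, 0.015]] [0.588 0.084 0.015]
side ends z.08 [array([0.44 , 0.23 , 0.082]), array([0.615, 0.302, 0.082])] grip z.116 [0.532 0.267 0.116] [0.523 0.25  0.116]
[[-0.976  0.219 -0.   ]
 [ 0.219  0.976  0.   ]
 [ 0.    -0.    -1.   ]]
```

View pics/crop.png

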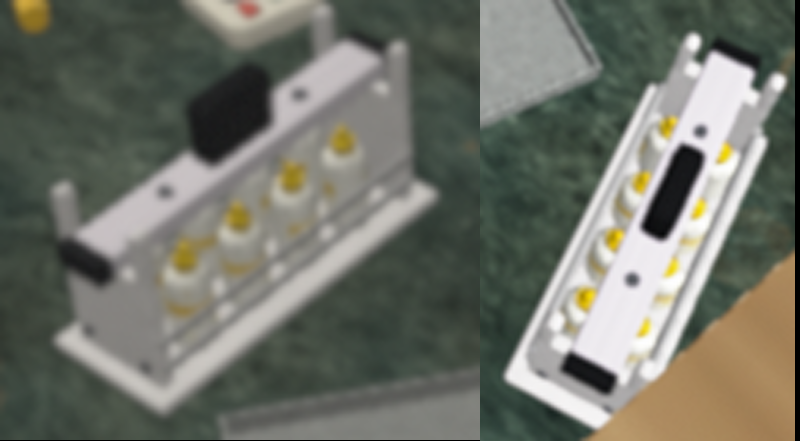

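```bash
python3 - <<'E'
from h import *
pa,Ka,Wa=cam("scene");pb,Kb,Wb=cam("side")
for z in(.05,.2,.3,.4,.5,.6,.7):
  for u in[(590,205),(435,345),(285,478),(640,240)]:
    X=onplane(Kb,Wb,u,z);print(z,X.round(2)[:2],proj(Ka,Wa,X).round(),end=" | ")
  print()
p,K,W=cam("wrist");print("wrist view axis",W[2,:3].round(2))
E
```

```text
0.05 [0.09 0.33] [ 23. 260.] | 0.05 [0.52 0.33] [254. 182.] | 0.05 [0.83 0.32] [387. 139.] | 0.05 [0.09 0.43] [ 12. 224.] | 
0.2 [0.23 0.34] [ 74. 161.] | 0.2 [0.58 0.33] [271. 104.] | 0.2 [0.82 0.33] [389.  71.] | 0.2 [0.23 0.42] [ 62. 136.] | 
0.3 [0.32 0.34] [112.  87.] | 0.3 [0.61 0.34] [285.  44.] | 0.3 [0.82 0.34] [390.  18.] | 0.3 [0.32 0.41] [99. 68.] | 
0.4 [0.42 0.35] [154.   5.] | 0.4 [0.65 0.35] [301. -25.] | 0.4 [0.82 0.34] [392. -43.] | 0.4 [0.41 0.4 ] [141.  -8.] | 
0.5 [0.51 0.35] [202. -87.] | 0.5 [0.69 0.35] [ 319. -105.] | 0.5 [0.82 0.35] [ 394. -116.] | 0.5 [0.51 0.4 ] [189. -94.] | 
0.6 [0.6  0.36] [ 254. -189.] | 0.6 [0.73 0.36] [ 340. -197.] | 0.6 [0.82 0.36] [ 397. -202.] | 0.6 [0.6  0.39] [ 244. -192.] | 
0.7 [0.69 0.36] [ 314. -305.] | 0.7 [0.77 0.36] [ 365. -306.] | 0.7 [0.82 0.36] [ 400. -307.] | 0.7 [0.69 0.38] [ 307. -305.] | 
wrist view axis [ 0.28 -0.06 -0.96]
```

View pics/wrist0.png

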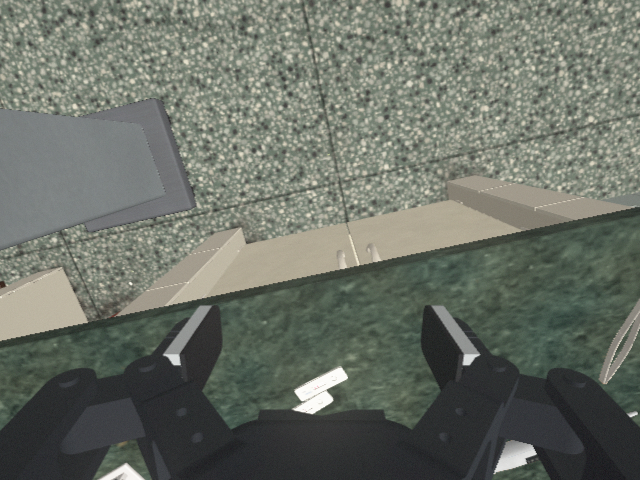

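```bash
python3 -m jog '[1,-0.031,-0.046,0,0,0,0, 1,-0.031,-0.046,0,0,0,0, 1,-0.031,-0.046,0,0,0,0, 1,-0.031,-0.046,0,0,0,0, 1,-0.031,-0.046,0,0,0,0, 1,-0.031,-0.046,0,0,0,0, 1,0,0,0,0,0,-9, 1,0,0,0,0,0,-9, 1,0,0,0,0,0,-9, 1,0,0,0,0,0,-8]' 60
python3 - <<'E'
from h import *
o=ctrl.get_obs();M=R.from_rotvec(o["tool_rot"]).as_matrix();print(M.round(3),o["q"].round(2))
print(M.T@(np.array([.5275,.266,.2])-o["tool_pos"]))
E
```

```text
t: 2.25
tool_pos: [0.258, 0.2997, 0.2315]
tool_rot: [-0.616, 3.08, 0.0]
contact_force: [0.6, 0.2, -0.5]
opening: 0.0855
[[-0.923 -0.384  0.   ]
 [-0.384  0.923  0.   ]
 [-0.     0.    -1.   ]] [ 0.67 -0.55  2.11  0.    1.58 -1.29]
[-0.23586455 -0.13469434  0.03158247]
```

```bash
python3 -m jog '[1,-0.047,-0.027,0.006,0,0,0, 1,-0.047,-0.027,0.006,0,0,0, 1,-0.047,-0.027,0.006,0,0,0, 1,-0.047,-0.027,0.006,0,0,0, 1,-0.047,-0.027,0.006,0,0,0, 1,0,0,0,0,0,0,1,0,0,0,0,0,0]'
python3 - <<'E'
from h import *
p,K,W=cam("wrist");cv2.imwrite("pics/w1.png",p["image"]);o=ctrl.get_obs();print(o["tool_pos"])
M=R.from_rotvec(np.array([0,0,np.radians(22.4)])).as_matrix()
for n,l in[("griptop",[0,0,.116]),("end-",[-.1,0,.082]),("end+",[.1,0,.082]),("gc",[-.022,-.008,.116]),("gc",[-.022,.008,.116]),("gc",[.022,.008,.116])]:
  print(n,proj(K,W,M@np.array(l)+[.5275,.266,0]).round())
print([(np.round(b["box"]),b["p"]) for b in ctrl.boxes_of("yellow_bar",p)])
E
```

```text
t: 3.12
tool_pos: [0.5262, 0.2643, 0.2011]
tool_rot: [0.608, -3.081, -0.0]
contact_force: [0.5, 0.0, -1.3]
opening: 0.0855
[0.52590152 0.26452818 0.20155062]
griptop [324. 256.]
end- [324. 108.]
end+ [324. 351.]
gc [313. 225.]
gc [336. 225.]
gc [335. 285.]
[(array([322., 228.,  41., 242.]), 0.66)]
```

View pics/w1.png

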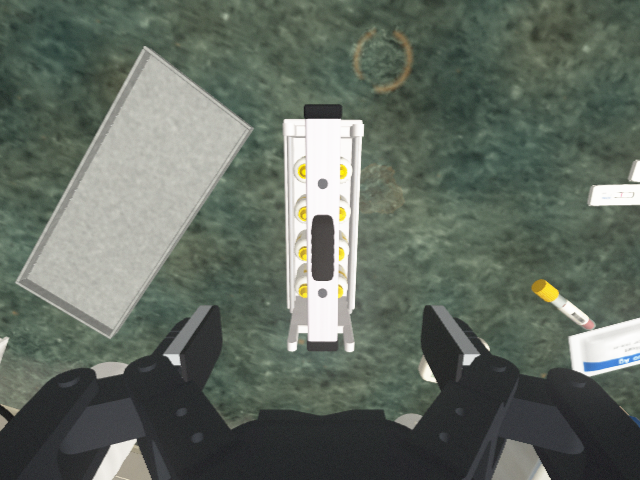

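```bash
python3 -m jog '[1,0,-0.001,0.03,0,0,0, 1,0,0,0.03,0,0,0, 1,0,0,0.03,0,0,0, 1,0,0,0.015,0,0,0, 1,0,0,0.008,0,0,0, 1,0,0,0,0,0,0]' 50; python3 -m jog '[0,0,0,0,0,0,0,0,0,0,0,0,0,0,0,0,0,0,0,0,0,0,0,0,0,0,0,0,0,0,0,0,0,0,0,0,0,0,0,0,0,0]' 50
```

```text
t: 3.98
tool_pos: [0.527, 0.2636, 0.0888]
tool_rot: [-0.609, 3.081, 0.0]
contact_force: [0.1, 0.1, 0.1]
opening: 0.0853
t: 4.72
tool_pos: [0.5272, 0.2634, 0.0887]
tool_rot: [-0.609, 3.081, 0.0]
contact_force: [-0.6, 0.2, 2.5]
opening: 0.0151
```

```bash
python3 -m jog '[0,0,0,-0.005,0,0,0,0,0,0,-0.008,0,0,0,0,0,0,-0.01,0,0,0,0,0,0,-0.01,0,0,0,0,0,0,-0.01,0,0,0,0,0,0,-0.01,0,0,0,0,0,0,-0.01,0,0,0,0,0,0,0,0,0,0,0,0,0,0,0,0,0]' 70
python3 - <<'E'
from h import *
o=ctrl.get_obs();print(o["contact_force"],o["wrist_torque"],o["opening"])
p,K,W=cam("side");a=p["image"][200:400,330:470]
q,_,_=cam("scene");b=q["image"][110:260,190:340]
w,_,_=cam("wrist")
c=np.hstack([cv2.resize(x,(266,380)) if i==0 else cv2.resize(x,(266 if i<2 else 268,380 if i>2 else 380)) for i,x in enumerate([a,b,w["image"]])])
cv2.imwrite("pics/lift.png",c)
E
```

```text
t: 5.85
tool_pos: [0.5268, 0.2633, 0.151]
tool_rot: [0.609, -3.082, 0.0]
contact_force: [0.1, 0.2, -2.3]
opening: 0.0151
[ 0.10855821  0.22821359 -2.28570052] [-0.02462056 -0.01134513 -0.05559054] 0.015118126915771777
```

View pics/lift.png

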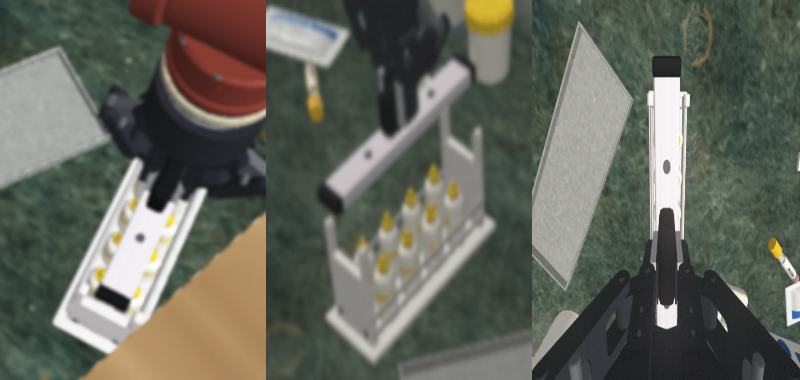

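```bash
python3 -m jog '[0,0.002,-0.02,0,0,0,0, 0,0.003,-0.04,0,0,0,0, 0,0.003,-0.045,0,0,0,0, 0,0.003,-0.045,0,0,0,0, 0,0.002,-0.041,0,0,0,0, 0,0,0,0,0,0,7.7, 0,0,0,0,0,0,7.5, 0,0,0,0,0,0,7.5, 0,0,0,0,0,0,7.5, 0,0,0,0,0,0,7.5]'; python3 -m jog '[0,0,0,0,0,0,0,0,0,0,0,0,0,0]'
python3 - <<'E'
from h import *
o=ctrl.get_obs();M=R.from_rotvec(o["tool_rot"]).as_matrix();print(M.round(3))
p,K,W=cam("wrist");cv2.imwrite("pics/w2.png",p["image"])
print([(np.round(b["box"]),b["p"]) for t in("tray","yellow_bar") for b in ctrl.boxes_of(t,p)])
c,s=np.cos(np.radians(-15.3)),np.sin(np.radians(-15.3))
for l in[(-.138,-.055),(-.138,.055),(.138,.055),(.138,-.055)]:print(proj(K,W,[.5878+c*l[0]-s*l[1],.0815+s*l[0]+c*l[1],.015]).round())
E
```

```text
t: 7.25
tool_pos: [0.5875, 0.0806, 0.1511]
tool_rot: [-0.427, -3.112, 0.001]
contact_force: [-0.8, -0.1, -1.2]
opening: 0.0147
t: 7.5
tool_pos: [0.5875, 0.0812, 0.1512]
tool_rot: [-0.418, -3.114, 0.0]
contact_force: [-0.2, 0.6, -1.7]
opening: 0.0147
[[-0.965  0.263 -0.   ]
 [ 0.263  0.965 -0.   ]
 [ 0.    -0.    -1.   ]]
[(array([322., 194., 155., 283.]), 0.56), (array([322., 243.,  69., 344.]), 0.95)]
[247.  51.]
[399.  51.]
[380. 373.]
[265. 373.]
```

View pics/w2.png

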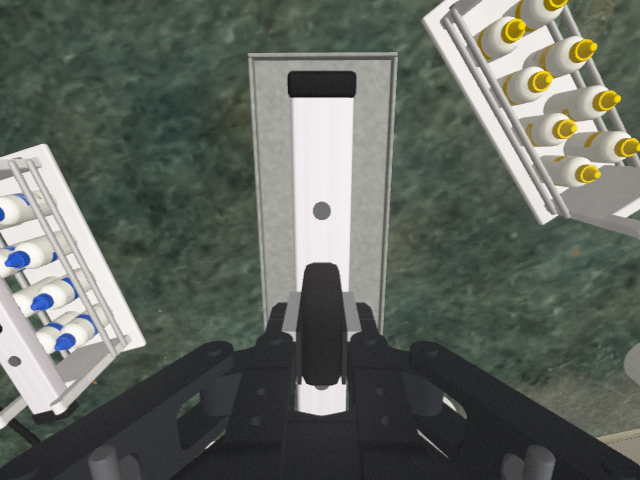

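```bash
python3 -m jog '[0,0,0,0.025,0,0,0, 0,0,0,0.03,0,0,0, 0,0,0,0.03,0,0,0, 0,0,0,0.02,0,0,0, 0,0,0,0.012,0,0,0, 0,0,0,0.006,0,0,0, 0,0,0,0,0,0,0, 0,0,0,0,0,0,0]'; python3 -m jog '[0,0,0,0.002,0,0,0, 0,0,0,0.002,0,0,0, 0,0,0,0,0,0,0]'
```

```text
t: 8.65
tool_pos: [0.5884, 0.0818, 0.0294]
tool_rot: [0.419, 3.112, 0.0]
contact_force: [-0.3, -0.8, -1.8]
opening: 0.0147
t: 9.02
tool_pos: [0.5874, 0.0818, 0.0241]
tool_rot: [-0.419, -3.113, 0.0]
contact_force: [0.1, 0.5, -1.1]
opening: 0.0146
```

```bash
python3 -m jog '[0,0,0,0.001,0,0,0, 0,0,0,0.001,0,0,0, 0,0,0,0,0,0,0]'; python3 -m jog '[0,0,0,0.0007,0,0,0, 0,0,0,0,0,0,0]'
```

```text
t: 9.4
tool_pos: [0.5875, 0.0818, 0.0222]
tool_rot: [-0.42, -3.113, 0.0]
contact_force: [-0.0, 0.6, -1.5]
opening: 0.0147
t: 9.65
tool_pos: [0.5877, 0.0818, 0.0217]
tool_rot: [0.419, 3.113, 0.0]
contact_force: [0.4, 0.3, -0.6]
opening: 0.0148
```

```bash
python3 -m jog '[0,0,0,0.0007,0,0,0, 0,0,0,0,0,0,0]';python3 -m jog '[0,0,0,0.0007,0,0,0, 0,0,0,0,0,0,0]'
```

```text
t: 9.9
tool_pos: [0.5877, 0.0818, 0.0217]
tool_rot: [-0.419, -3.113, 0.0]
contact_force: [-3.2, 0.0, 5.4]
opening: 0.0148
t: 10.15
tool_pos: [0.5877, 0.0818, 0.0217]
tool_rot: [-0.419, -3.113, 0.0]
contact_force: [-6.9, 1.0, 8.8]
opening: 0.015
```

```bash
python3 -m jog '[0,0,0,-0.001,0,0,0, 0.5,0,0,0,0,0,0, 0.6,0,0,0,0,0,0, 0.6,0,0,0,0,0,0, 0.6,0,0,0,0,0,0, 0.6,0,0,0,0,0,0]'; python3 -m jog '[0.6,0,0,-0.01,0,0,0, 0.6,0,0,-0.02,0,0,0, 0.6,0,0,-0.035,0,0,0, 0.6,0,0,-0.04,0,0,0, 0.6,0,0,-0.04,0,0,0, 0.6,0,0,-0.03,0,0,0, 0.6,0,0,0,0,0,0, 0.6,0,0,0,0,0,0]'
python3 - <<'E'
from h import *
q,_,_=cam("scene");b=q["image"][120:440,190:520]
w,_,_=cam("wrist")
cv2.imwrite("pics/end.png",np.hstack([cv2.resize(b,(400,388)),cv2.resize(w["image"],(400,388))]))
E
```

```text
t: 10.9
tool_pos: [0.5875, 0.0818, 0.0211]
tool_rot: [-0.42, -3.113, 0.0]
contact_force: [0.6, 0.1, -0.1]
opening: 0.0512
t: 11.9
tool_pos: [0.5872, 0.0818, 0.196]
tool_rot: [-0.42, -3.113, 0.0]
contact_force: [0.2, -0.5, 0.7]
opening: 0.051
```

View pics/end.png

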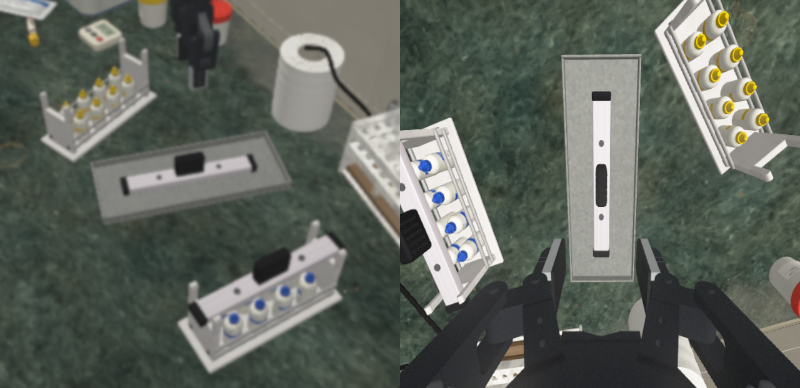

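The picture shows the bar flat and centred in the tray, at about (190,172) on the left and (600,173) on the right. The blue bar is still in its brackets, and the gripper is clear of everything.

```bash
python3 -c "
from station import ctrl
print(ctrl.finish_job(), ctrl.get_obs()['t'])"
```

```text
the job is handed in; nothing more can be done
the job is handed in; nothing more can be done
```

The yellow bar is out of its rack and lies flat and lengthwise in the grey tray. The job was handed in at about 12 s of the 38 s allowed.

- **Lift:** I pinched the black grip (opening about 15 mm) and lifted the bar about 62 mm straight up. The picture after the lift showed it level and clear of the brackets.
- **Placing:** I carried it level to the tray, turned it to the tray's direction and lowered it until it met the floor. At that point the height stopped changing at 21.7 mm and the upward contact force rose to about 9 N. Only then did I let go and back away upwards.
- **Last checks:** the final scene and wrist views show the bar flat and centred in the tray, the blue bar still in its brackets, and the gripper about 18 cm above the bar and touching nothing. The last contact reading was under 1 N.
- **Disagreements:** before the grasp, the close-up wrist view put the bar about 3 mm along and 1.5 mm across from my first estimate, too little to affect the grip. The pictures taken at each stage showed nothing else wrong.

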